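# Slide the spectacle case under the bedside cabinet

## Task

Put the spectacle case away under the little white cabinet: slide it lengthwise, lying flat, straight into the low space between the front feet, about midway between them, until you feel it come up against the socket block that is stuck underneath - you cannot see how far back that is. Stop there and leave it, without shifting the cabinet or disturbing the tumbler, egg cup, keys, alarm clock or cream jar.

Things in the scene. Friction and masses are not known exactly. Their poses are not given: they have to be found in the camera images.
- case_center (a point): Centre (half-way up, 17 mm above the table) of the spectacle case: a dark brown hard case, a plain slab with rounded edges, 150 mm long (its x axis), 60 mm wide (y) and 34 mm high (z), with a thin lid seam all round; about 0.12 to 0.24 kg. Both ends are alike and either may go in first. Loose, lies flat.
- cabinet: White plastic cabinet, closed swing door, loose on four feet, 1.8 to 2.5 kg. Origin on the table under its centre; the front (door side) faces its -x, z is up. 170 mm deep (x), 190 wide (y), 231 high. Round feet 39 mm high, 18 mm across, centred at x +-72, y +-82 mm. The knob stands 12 mm out of the front at y -79, 186 mm up. It slides along the table if pushed with more than 8 to 18 N (friction varies).
- cabinet_mouth (a point): Point on the table under the middle of the cabinet's front edge (axes as the cabinet). The slide-in line starts here and runs along +x. The space under the flat bottom is 39 mm high and 146 mm wide between the feet, so the case has 5 mm to spare above.
- cabinet_bottom (a point): Centre of the cabinet's flat underside, 39 mm above the table. To it, midway across, a white socket block is firmly stuck, 130 mm wide and 33 mm high (6 mm clear of the table). Its flat front face lies 104 to 144 mm behind the cabinet's front edge: different each time, hidden and not reported. When the case touches it, 6 to 46 mm of the case still sticks out in front.
- tumbler: Clear glass tumbler, 74 mm across the rim, 105 mm high; origin under its centre. Leave alone.
- egg_cup: Green ceramic egg cup, 50 mm across, 66 mm high; origin under its centre. Leave alone.
- keys_center (a point): Steel ring with three keys lying flat, about 100 mm over all, 6 mm high; this point is in their middle. Leave alone.
- alarm_clock: Small pale alarm clock, 45 x 105 x 97 mm high; origin under its centre. Leave alone.
- cream_jar: White cream jar, 62 mm across, 55 mm high; origin under its centre. Leave alone.
Not all that is in view belongs to the job. What is meant by the part that bears case_center is not orange, and is the larger of those in its own colour.

How it is judged:
By the outcome, as a careful person would: the job done as asked, in the order asked, and still so for the second after the job is handed in, with the robot touching nothing.
It also fails if it takes over 48 s, if anything falls off the work surface, if the arm or the gripper's body presses on something with over 40 N, if the wrist force passes 120 N, or if a joint passes its speed limit or range.

## Robot

A 7-joint arm with a two-finger parallel gripper is mounted at the origin on the work surface. World frame = base frame: x ahead of the robot, y to its left, z up, the work surface at z = 0. Lengths are in m, angles in rad, forces in N, time in s.
With the tool pointing down it reaches from about 0.35 to 0.9 m from the base axis. Payload 8.1 kg.
Tool frame: the origin (TCP) lies at the very end of the fingers, on their centre line; the grasp point (between the pads) lies 19 mm behind it (grasp_offset is the distance from the TCP to the grasp point, in m); z points along the fingers, y is the line along which they close (so a half turn about z gives the same grasp; the last joint's range is limited). The gripper opens to 92 mm and grips with 3 to 60 N. Pads are 19 mm wide; open, the fingers measure 130 mm over their backs; the gripper's body (75 mm by 190 mm) begins 47 mm behind the grasp point.
Start: joints at [-1.265, 0.434, 0.025, 1.573, -0.012, 1.134, -0.075], TCP at [0.248, 0.574, 0.227] pointing down, gripper open.
Joint ranges: [-2.62, 2.62], [-0.44, 2.09], [-1.27, 1.32], [0.08, 2.57], [-1.32, 4.46], [0.12, 2], [-2.74, 2.74]. Speed limits (rad/s): [2.22, 2.22, 3.01, 3.01, 3.14, 3.14, 3.14].

## Interface

Orientations are given as a rotation vector (axis times angle).
In Python, from cell import observe, get_image, camera_params, sign_off, silhouettes, grasp_offset gives the robot as it stands. The module is installed in compiled form; this text tells all that it offers.
- The arm moves only by the tool jog_arm, never from a script. Its argument "motion" is a list that holds one entry, the list of rows, each a list of 7 numbers: the shift along the tool's x, y, z in m, then the turn, a rotation vector about the tool's x, y, z in rad, then the closure, from -1 (fully open) to 1 (shut), so that 0 is half open. In form: [[[dx, dy, dz, wx, wy, wz, hand], ...]]. A call has 1 to 10 rows; each row is the pose to reach, as a shift and turn from the pose commanded when the call began, along the tool's axes at that moment; what a row does not reach only later rows make up. A row lasts 1/12 s, in which the tool goes at most 41.7 mm and 7.16 degrees, less where a joint would pass 70% of its speed; a pose out of reach is approached as far as the arm can. A call with a gripper value outside its range is refused whole. The fingers move at their own pace and stop on an object; "force" is the grip in N (left out, the last holds). Time passes only in rows, so rows that repeat a pose let the fingers close. It gives the time, the measured TCP pose, the force, the opening and the grip force at its end, in the units of the state.
- observe(): the state, without advancing time (a new reading comes with each control period).
- get_image(name): name is "scene" or "top"; returns the picture (420x560x3 uint8, red, green, blue); there is no depth.
- camera_params(name): a dict with "vertical_fov" (degrees; the focal length in pixels is half the picture's height over the tangent of half this angle, whatever the lens; pixels are square), "cx", "cy" (the principal point, pixels), "dist_coeffs" ([k1, k2, p1, p2, k3] as OpenCV has them; the pictures are not rectified), "T" (4x4, takes a point from camera to world coordinates). Camera axes: x right, y down, z forward; pixel columns grow to the right and rows downward; lengths in m; the calibration is good to about 2 mm. A picture is of the moment at which its call begins. camera_params takes no time and is no camera call.
- sign_off(): hands the job in; it is judged then, once.
Trained networks look in the newest picture that a camera, given by its name, has taken for a name from the list of things; names that differ only in an ending like _2 or _b are one class to them, and where a whole thing is asked for, a point or a joint stands for the part that bears it (a point fixed in the world has none). Each returns a list of dicts, best first, with "p" (0 to 1); they miss things now and then, are a little off and sometimes report something else, mostly with a low value. They report only what shows in the picture. A call takes as long as a camera call. They do not tell look-alikes from the thing itself.
- silhouettes(query, camera): "mask" (420x560 bool, what is visible of it) and "pixel" ([column, row] in pixels, amid what is visible of it).
The state is a dict: "clock": time; "joints": joint angles; "dq": joint speeds; "joint_efforts": joint torques, N m; "position": TCP position; "ee_rot": TCP orientation; "force": force on the tool from outside, world axes, zero at the start; "ft_torque": the same for the moment, N m; "width": opening from 0.0 (shut) to 1.0 (fully open); "gripper_force": force on a finger pad.
Only numpy, scipy, OpenCV 4.12 (cv2) and the standard library are available. Lean on these libraries where they do the work, as an engineer would, in place of code of your own. Each camera call takes 0.05 s, during which the arm holds its last target. There are 200 camera calls.

## Working session

There is one attempt and no reset: what is moved stays moved. The work goes in short steps, Python scripts to look and compute and a tool call to move; the robot and the scene stay as the last step left them, time stands still between calls to the robot, and variables do not carry over. Pictures are saved under pics/ and viewed, at most 10 in all, crops included, and the job is handed in when it is done.

Besides the shell and the picture viewer there is one more tool, called by a JSON object that holds its "op" and its "data", one argument or row to a line. jog_arm: Moves the arm, as the interface text tells. Its arguments: {"type":"object","properties":{"motion":{"type":"array"},"force":{"type":"number"}},"required":["motion"]}

```bash
mkdir -p pics
cat > h.py <<'E'
import numpy as np,cv2
from cell import *
from scipy.spatial.transform import Rotation as R
def K(n):
    c=camera_params(n); f=210/np.tan(np.radians(c["vertical_fov"])/2)
    return np.array([[f,0,c["cx"]],[0,f,c["cy"]],[0,0,1]]),np.array(c["dist_coeffs"],float),np.array(c["T"])
def back(n,px,z):
    k,d,T=K(n); u=cv2.undistortPoints(np.array(px,float).reshape(-1,1,2),k,d).reshape(-1,2)
    r=np.c_[u,np.ones(len(u))]@T[:3,:3].T; o=T[:3,3]
    return o+r*((z-o[2])/r[:,2])[:,None]
def proj(n,P):
    k,d,T=K(n); Ti=np.linalg.inv(T)
    return cv2.projectPoints(np.array(P,float).reshape(-1,1,3),cv2.Rodrigues(Ti[:3,:3])[0],Ti[:3,3],k,d)[0].reshape(-1,2)
def save(n,f):
    im=get_image(n); cv2.imwrite(f,im[:,:,::-1]); return im
E
python3 - <<'E'
from h import *
for n in("scene","top"):
    save(n,f"pics/{n}0.png"); print(n,K(n)[2][:3,3].round(3))
    for q in("case_center","cabinet","keys_center","egg_cup","tumbler","alarm_clock","cream_jar"):
        for s in silhouettes(q,n)[:3]:
            print(q,round(s["p"],2),np.round(s["pixel"]),s["mask"].sum(),back(n,[s["pixel"]],0.02).round(3)[0] )
s=observe();print(s["clock"],s["position"],s["ee_rot"],s["force"],grasp_offset if not callable(grasp_offset) else grasp_offset())
E
```

```text
scene [ 0.276 -0.495  1.416]
case_center 0.92 [277. 169.] 1110 [0.562 0.186 0.02 ]
case_center 0.89 [213. 209.] 1158 [0.346 0.144 0.02 ]
case_center 0.87 [226. 145.] 490 [0.459 0.323 0.02 ]
cabinet 0.75 [373. 250.] 7162 [ 0.698 -0.153  0.02 ]
keys_center 0.79 [279. 335.] 317 [ 0.367 -0.257  0.02 ]
egg_cup 0.53 [291. 100.] 312 [0.704 0.387 0.02 ]
tumbler 0.7 [155. 139.] 431 [0.271 0.436 0.02 ]
tumbler 0.62 [336. 146.] 752 [0.754 0.181 0.02 ]
alarm_clock 0.66 [324. 374.] 812 [ 0.429 -0.397  0.02 ]
cream_jar 0.89 [155. 139.] 419 [0.27  0.436 0.02 ]
top [ 2.990e-01 -1.000e-03  1.079e+00]
case_center 0.88 [166. 220.] 719 [0.459 0.316 0.02 ]
case_center 0.69 [224. 198.] 1333 [0.543 0.178 0.02 ]
case_center 0.61 [218. 276.] 1524 [0.344 0.154 0.02 ]
cabinet 0.72 [379. 162.] 8580 [ 0.713 -0.21   0.02 ]
keys_center 0.59 [373. 295.] 348 [ 0.363 -0.238  0.02 ]
egg_cup 0.66 [162. 127.] 390 [0.71  0.385 0.02 ]
tumbler 0.59 [246. 122.] 850 [0.763 0.161 0.02 ]
alarm_clock 0.9 [443. 278.] 1183 [ 0.435 -0.408  0.02 ]
cream_jar 0.56 [100. 284.] 631 [0.269 0.441 0.02 ]
cream_jar 0.38 [372. 162.] 8499 [ 0.71  -0.191  0.02 ]
0.8 [0.24851168 0.57351776 0.2267723 ] [6.37804444e-01 3.07612698e+00 1.72207580e-04] [ 0.61024192 -0.13409641  0.56188709] 0.0188
```

View pics/scene0.png

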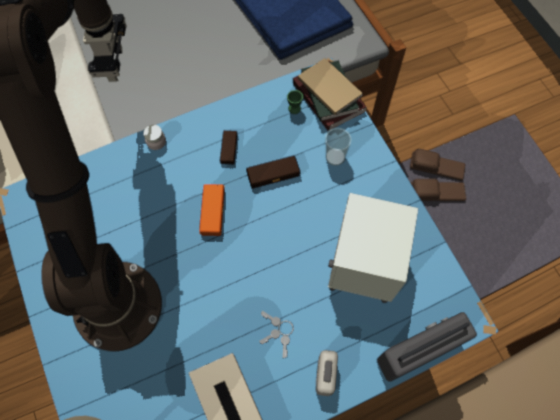

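View pics/top0.png

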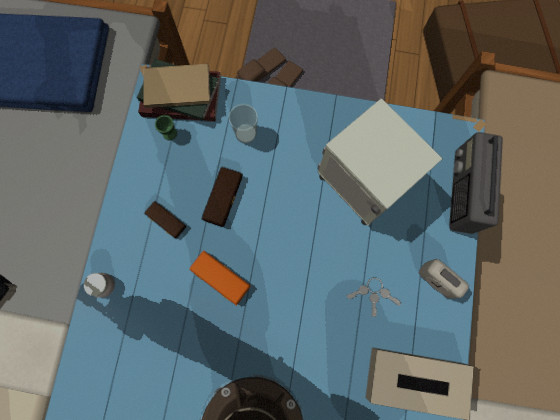

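The scene picture shows the larger dark brown case at (273,172), with a small look-alike at (229,147) and an orange one. In the top picture the case is at (222,197). The cabinet's front, with the knob, faces lower left at (345,190). Next I'll fit the poses.

```bash
cat > fit.py <<'E'
from h import *
from scipy.optimize import minimize
def box(lx,ly,z0,z1): return np.array([[sx*lx/2,sy*ly/2,z] for sx in(1,-1) for sy in(1,-1) for z in(z0,z1)])
CASE=[box(.15,.06,0,.034)]
CAB=[box(.17,.19,.039,.231)]+[box(.014,.014,0,.04)+[a,b,0] for a in(.072,-.072) for b in(.082,-.082)]
def place(P,p):
    c,s=np.cos(p[2]),np.sin(p[2]); return P@np.array([[c,s,0],[-s,c,0],[0,0,1]])+[p[0],p[1],0]
def render(n,parts,p):
    m=np.zeros((420*4,560*4),np.uint8)
    for P in parts:
        h=cv2.convexHull((proj(n,place(P,p))*4+1.5).round().astype(np.int32)); cv2.fillConvexPoly(m,h,1)
    return cv2.resize(m.astype(np.float32),(560,420),interpolation=cv2.INTER_AREA)
def fit(parts,masks,p0s):
    def cost(p):
        c=0
        for n,m in masks.items():
            r=render(n,parts,p); c+=1-np.minimum(r,m).sum()/np.maximum(r,m).sum()
        return c/len(masks)
    best=min((minimize(cost,p0,method="Nelder-Mead",options=dict(initial_simplex=np.array(p0)+np.vstack([np.zeros(3),np.diag([.02,.02,.15])]),xatol=1e-4,fatol=1e-5)) for p0 in p0s),key=lambda r:r.fun)
    return best.x,best.fun
def pick(q,n,xy):
    L=silhouettes(q,n); s=min(L,key=lambda s:np.hypot(*(back(n,[s["pixel"]],.02)[0][:2]-xy))); return s["mask"].astype(np.float32)
E
python3 - <<'E'
from fit import *
ims={n:get_image(n) for n in("scene","top")}
out={}
for q,parts,xy,ys in(("case_center",CASE,(.55,.18),[-.4,.4]),("cabinet",CAB,(.68,-.17),[-.4,-.8])):
    M={n:pick(q,n,xy) for n in ims}
    for sub in (M,{"scene":M["scene"]},{"top":M["top"]}):
        p,f=fit(parts,sub,[[*xy,y] for y in ys]); print(q,list(sub),p.round(4),round(f,3))
        if len(sub)==2: out[q]=(parts,p)
vis=[]
for n,im in ims.items():
    v=cv2.resize(im[:,:,::-1],None,fx=3,fy=3,interpolation=cv2.INTER_CUBIC)
    for parts,p in out.values():
        r=cv2.resize(render(n,parts,p),None,fx=3,fy=3); c,_=cv2.findContours((r>.5).astype(np.uint8),0,1); cv2.drawContours(v,c,-1,(0,255,255),1)
    p=out["cabinet"][1]; k=proj(n,place(np.array([[-.097,-.079,.186],[-.085,0,0]]),p))
    for a in k: cv2.circle(v,tuple((a*3+1).astype(int)),3,(0,0,255),1)
    x0,y0=((230,130) if n=="scene" else (190,90)); vis.append(v[y0*3:(y0+185)*3,x0*3:(x0+260)*3] if 0 else cv2.resize(v[y0*3:(y0+185)*3,x0*3:(x0+260)*3],(400,285)))
cv2.imwrite("pics/fit.png",cv2.resize(np.vstack(vis),(800,600)) if 0 else np.vstack(vis))
E
```

```text
case_center ['scene', 'top'] [ 0.5479  0.1853 -0.155 ] 0.097
case_center ['scene'] [ 0.5484  0.1838 -0.1227] 0.117
case_center ['top'] [ 0.5485  0.1864 -0.1301] 0.072
cabinet ['scene', 'top'] [ 0.6585 -0.1777 -0.6818] 0.028
cabinet ['scene'] [ 0.6593 -0.1785 -0.6734] 0.024Traceback (most recent call last):
  File "<stdin>", line 7, in <module>
  File "fit.py", line 19, in fit
    best=min((minimize(cost,p0,method="Nelder-Mead",options=dict(initial_simplex=np.array(p0)+np.vstack([np.zeros(3),np.diag([.02,.02,.15])]),xatol=1e-4,fatol=1e-5)) for p0 in p0s),key=lambda r:r.fun)
  File "fit.py", line 19, in <genexpr>
    best=min((minimize(cost,p0,method="Nelder-Mead",options=dict(initial_simplex=np.array(p0)+np.vstack([np.zeros(3),np.diag([.02,.02,.15])]),xatol=1e-4,fatol=1e-5)) for p0 in p0s),key=lambda r:r.fun)
              ~~~~~~~~^^^^^^^^^^^^^^^^^^^^^^^^^^^^^^^^^^^^^^^^^^^^^^^^^^^^^^^^^^^^^^^^^^^^^^^^^^^^^^^^^^^^^^^^^^^^^^^^^^^^^^^^^^^^^^^^^^^^^^^^^^^^^^^^^^^^^^^^^^^^^^^
    res = _minimize_neldermead(fun, x0, args, callback, bounds=bounds,
                               **options)
    fxr = func(xr)
    fx = function(np.copy(x), *(wrapper_args + args))
  File "fit.py", line 17, in cost
    r=render(n,parts,p); c+=1-np.minimum(r,m).sum()/np.maximum(r,m).sum()
  File "fit.py", line 11, in render
    h=cv2.convexHull((proj(n,place(P,p))*4+1.5).round().astype(np.int32)); cv2.fillConvexPoly(m,h,1)
                      ~~~~^^^^^^^^^^^^^^
  File "h.py", line 12, in proj
    k,d,T=K(n); Ti=np.linalg.inv(T)
          ~^^^
  File "h.py", line 5, in K
    c=camera_params(n); f=210/np.tan(np.radians(c["vertical_fov"])/2)
ValueError: time passes only in moves, steps and waits
```

```bash
sed -i 's/^def K(n)/import functools\n@functools.cache\ndef K(n)/' h.py
cat > look.py <<'E'
from fit import *
def look(tag,qs):
    ims={n:get_image(n) for n in("scene","top")}; out={}
    for q,parts,xy,ys in qs:
        M={n:pick(q,n,xy) for n in ims}
        for sub in (M,{"scene":M["scene"]},{"top":M["top"]}):
            p,f=fit(parts,sub,[[*xy,y] for y in ys]); print(q,list(sub),p.round(4),round(f,3))
            if len(sub)==2: out[q]=(parts,p)
    vis=[]
    for n,im in ims.items():
        v=cv2.resize(im[:,:,::-1],None,fx=3,fy=3,interpolation=cv2.INTER_CUBIC)
        for parts,p in out.values():
            r=cv2.resize(render(n,parts,p),None,fx=3,fy=3); c,_=cv2.findContours((r>.5).astype(np.uint8),0,1); cv2.drawContours(v,c,-1,(0,255,255),1)
        if "cabinet" in out:
            for a in proj(n,place(np.array([[-.097,-.079,.186],[-.085,0,0]]),out["cabinet"][1])): cv2.circle(v,tuple((a*3+1).astype(int)),3,(0,0,255),1)
        x0,y0=((230,130) if n=="scene" else (190,90)); vis.append(cv2.resize(v[y0*3:(y0+185)*3,x0*3:(x0+260)*3],(420,299)))
    cv2.imwrite(f"pics/{tag}.png",np.vstack(vis))
E
python3 - <<'E'
from look import *
look("fit",[("case_center",CASE,(.55,.18),[-.4,.4]),("cabinet",CAB,(.68,-.17),[-.4,-.8])])
s=observe();print(s["clock"])
E
```

```text
case_center ['scene', 'top'] [ 0.548   0.1851 -0.1604] 0.078
case_center ['scene'] [ 0.549   0.1839 -0.1516] 0.103
case_center ['top'] [ 0.5486  0.1855 -0.1544] 0.045
cabinet ['scene', 'top'] [ 0.6581 -0.177  -0.6826] 0.024
cabinet ['scene'] [ 0.6591 -0.1782 -0.6828] 0.021
cabinet ['top'] [ 0.6568 -0.1761 -0.685 ] 0.017
1.4
```

View pics/fit.png

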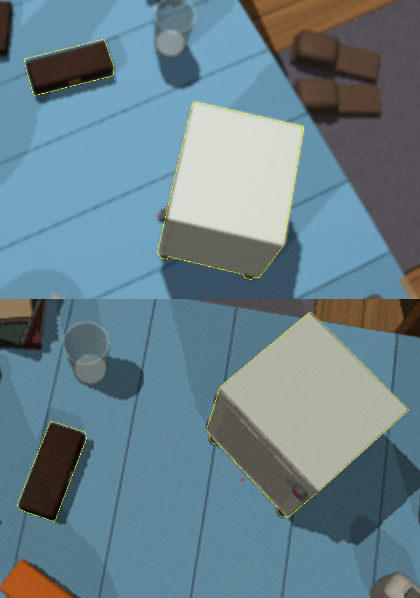

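The picture shows the fitted outlines matching the case (crop 70,67) and the cabinet, and the knob and front position agree. I'll grip the rear end with the tool tilted 30°, insert the case partway, release it, then push from behind.

```bash
cat > go.py <<'E'
from h import *
def go(x,y,z,yaw,tilt):
    "tool y along (−sin yaw,cos yaw); tool z leaning forward along yaw by tilt deg"
    s=observe(); R0=R.from_rotvec(s["ee_rot"])
    d=np.array([np.cos(yaw),np.sin(yaw),0]); t=np.radians(tilt)
    zt=np.sin(t)*d-np.cos(t)*np.array([0,0,1]); yt=np.array([-d[1],d[0],0]); xt=np.cross(yt,zt)
    R1=R.from_matrix(np.c_[xt,yt,zt])
    print(s["clock"],"shift",R0.inv().apply(np.array([x,y,z])-s["position"]).round(4),"turn",(R0.inv()*R1).as_rotvec().round(4),"pos",s["position"].round(4),"F",s["force"].round(2),"w",s["width"])
E
python3 -c "
from go import *
go(.499,.193,.11,-.155,30)"
```

```text
1.4 shift [-0.3811 -0.2495  0.1167] turn [-0.0664 -0.5207 -0.248 ] pos [0.2485 0.5735 0.2267] F [-0.42  0.45 -0.2 ] w 0.9999208695831133
```

{"op": "jog_arm", "data": {
  "motion": [
    [[-0.381,-0.25,0.117,-0.066,-0.521,-0.248,-1],[-0.381,-0.25,0.117,-0.066,-0.521,-0.248,-1],[-0.381,-0.25,0.117,-0.066,-0.521,-0.248,-1],[-0.381,-0.25,0.117,-0.066,-0.521,-0.248,-1],[-0.381,-0.25,0.117,-0.066,-0.521,-0.248,-1],[-0.381,-0.25,0.117,-0.066,-0.521,-0.248,-1],[-0.381,-0.25,0.117,-0.066,-0.521,-0.248,-1],[-0.381,-0.25,0.117,-0.066,-0.521,-0.248,-1],[-0.381,-0.25,0.117,-0.066,-0.521,-0.248,-1],[-0.381,-0.25,0.117,-0.066,-0.521,-0.248,-1]]
  ]
}}

```text
clock: 2.23
position: [0.4705, 0.2351, 0.1231]
ee_rot: [0.202, 2.611, -0.053]
force: [2.2, 0.6, -0.2]
width: 1.003
gripper_force: 0.0
```

```bash
python3 -c "
from go import *
go(.499,.193,.11,-.155,30);go(.499,.193,.012,-.155,30); print(observe()['joints'].round(2))"
```

```text
2.2333 shift [-0.0235 -0.0372  0.0286] turn [ 0.0011 -0.0001  0.0002] pos [0.4705 0.2351 0.1231] F [ 2.18  0.57 -0.23] w 1.0034100627887115
2.2333 shift [ 0.0255 -0.0373  0.1135] turn [ 0.0011 -0.0001  0.0002] pos [0.4705 0.2351 0.1231] F [ 2.18  0.57 -0.23] w 1.0034100627887115
[-1.18  0.3   0.37  2.32  0.94  0.41 -0.28]
```

{"op": "jog_arm", "data": {
  "motion": [
    [[-0.024,-0.037,0.029,0,0,0,-1],[-0.024,-0.037,0.029,0,0,0,-1],[-0.024,-0.037,0.029,0,0,0,-1],[-0.024,-0.037,0.029,0,0,0,-1]]
  ]
}}

```text
clock: 2.57
position: [0.4995, 0.1937, 0.1101]
ee_rot: [0.205, 2.611, -0.055]
force: [1.3, 1.5, 0.3]
width: 1.002
gripper_force: 0.0
```

```bash
python3 -c "
from go import *
go(.499,.193,.05,-.155,30);go(.499,.193,.012,-.155,30)"
```

```text
2.5667 shift [ 0.0304 -0.0008  0.0518] turn [-0.0011  0.0003 -0.0014] pos [0.4995 0.1937 0.1101] F [1.34 1.55 0.26] w 1.0019782824883363
2.5667 shift [ 0.0494 -0.0008  0.0847] turn [-0.0011  0.0003 -0.0014] pos [0.4995 0.1937 0.1101] F [1.34 1.55 0.26] w 1.0019782824883363
```

{"op": "jog_arm", "data": {
  "motion": [
    [[0.02,0,0.034,0,0,0,-1],[0.037,-0.001,0.064,0,0,0,-1],[0.049,-0.001,0.085,0,0,0,-1],[0.049,-0.001,0.085,0,0,0,-1],[0.049,-0.001,0.085,0,0,0,-1]]
  ]
}}

```text
clock: 2.98
position: [0.5019, 0.194, 0.0258]
ee_rot: [0.197, 2.604, -0.064]
force: [0.6, -0.3, 0.6]
width: 1.002
gripper_force: 0.0
```

{"op": "jog_arm", "data": {
  "motion": [
    [[0,0,0,0,0,0,1],[0,0,0,0,0,0,1],[0,0,0,0,0,0,1],[0,0,0,0,0,0,1],[0,0,0,0,0,0,1],[0,0,0,0,0,0,1],[0,0,0,0,0,0,1],[0,0,0,0,0,0,1]]
  ],
  "force": 15
}}

```text
clock: 3.65
position: [0.5021, 0.1906, 0.0266]
ee_rot: [0.202, 2.603, -0.068]
force: [-4.6, 0.9, 9.3]
width: 0.65
gripper_force: 15.0
```

```bash
python3 -c "
from look import *
look('grip',[('case_center',CASE,(.55,.18),[-.15])])
from go import *
go(.499,.193,.032,-.155,30)"
```

```text
case_center ['scene', 'top'] [ 0.5546  0.1841 -0.1687] 0.238
case_center ['scene'] [ 0.5641  0.1825 -0.1885] 0.257
case_center ['top'] [ 0.555   0.1837 -0.1671] 0.217
3.85 shift [ 0.0002  0.0018 -0.0063] turn [-0.0093  0.0084  0.0028] pos [0.5021 0.1906 0.0267] F [-4.62  1.13  9.9 ] w 0.6541787412286965
```

View pics/grip.png

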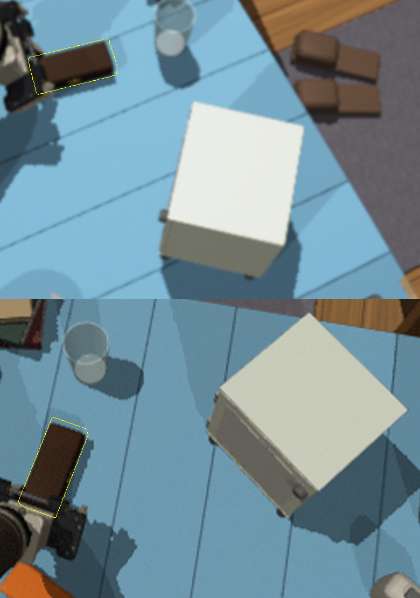

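```bash
python3 -c "
from go import *
s=observe();print(s['joints'].round(3),s['joint_efforts'].round(1),s['gripper_force'])"
```

```text
[-0.983  0.529  0.305  2.387  1.898  0.277 -1.193] [  1.  -46.1   5.8 -10.    0.3   2.3   0. ] 15.020370036363602
```

{"op": "jog_arm", "data": {
  "motion": [
    [[0,0,0,0,0,0,-1],[0,0,0,0,0,0,-1],[0,0,0,0,0,0,-1],[0,0,0,0,0,0,-1]]
  ]
}}

```text
clock: 4.18
position: [0.5015, 0.1901, 0.0256]
ee_rot: [0.202, 2.605, -0.07]
force: [-0.9, 0.0, -0.0]
width: 0.89
gripper_force: 0.0
```

```bash
python3 -c "
from go import *
go(.499,.193,.011,-.155,20)"
```

```text
4.1833 shift [0.0099 0.0026 0.0111] turn [-0.0108  0.1812  0.0023] pos [0.5015 0.1901 0.0256] F [-0.92  0.04 -0.01] w 0.8898875978700015
```

{"op": "jog_arm", "data": {
  "motion": [
    [[0.003,0.001,0.001,-0.005,0.09,0,-1],[0.005,0.002,0.003,-0.011,0.181,0.002,-1],[0.01,0.003,0.011,-0.011,0.181,0.002,-1],[0.01,0.003,0.011,-0.011,0.181,0.002,-1],[0.01,0.003,0.011,-0.011,0.181,0.002,-1],[0.01,0.003,0.011,-0.011,0.181,0.002,-1]]
  ]
}}

```text
clock: 4.68
position: [0.5, 0.193, 0.0111]
ee_rot: [0.218, 2.786, -0.036]
force: [1.2, 1.0, 0.3]
width: 0.994
gripper_force: 0.0
```

```bash
python3 -c "
from go import *
go(.499,.193,.011,-.155,20)"
```

```text
4.6833 shift [ 0.0009 -0.0002 -0.0002] turn [ 0.001  -0.0016 -0.0013] pos [0.5    0.193  0.0111] F [1.21 1.   0.26] w 0.9943675158964623
```

{"op": "jog_arm", "data": {
  "motion": [
    [[0,0,0,0,0,0,1],[0,0,0,0,0,0,1],[0,0,0,0,0,0,1],[0,0,0,0,0,0,1],[0,0,0,0,0,0,1],[0,0,0,0,0,0,1],[0,0,0,0,0,0,1]]
  ],
  "force": 25
}}

```text
clock: 5.27
position: [0.4986, 0.1935, 0.0108]
ee_rot: [0.215, 2.785, -0.039]
force: [-0.2, 0.4, -0.1]
width: 0.654
gripper_force: 24.9
```

```bash
python3 -c "
from go import *
go(.500,.193,.026,-.155,20)
go(.4805,-.0324,.026,-.683,20)"
```

```text
5.2667 shift [-0.0066 -0.0003 -0.0138] turn [-0.0001 -0.0001  0.001 ] pos [0.4986 0.1935 0.0108] F [-0.21  0.38 -0.14] w 0.6542551682038558
5.2667 shift [-0.021  -0.226  -0.0085] turn [0.1805 0.     0.4972] pos [0.4986 0.1935 0.0108] F [-0.21  0.38 -0.14] w 0.6542551682038558
```

{"op": "jog_arm", "data": {
  "motion": [
    [[-0.006,0,-0.014,0,0,0,1],[-0.008,-0.022,-0.014,0.02,0,0.055,1],[-0.01,-0.05,-0.013,0.04,0,0.11,1],[-0.012,-0.08,-0.012,0.064,0,0.176,1],[-0.014,-0.11,-0.0115,0.088,0,0.242,1],[-0.016,-0.14,-0.011,0.112,0,0.308,1],[-0.018,-0.17,-0.01,0.136,0,0.374,1],[-0.02,-0.2,-0.009,0.16,0,0.44,1],[-0.021,-0.226,-0.0085,0.18,0,0.497,1],[-0.021,-0.226,-0.0085,0.18,0,0.497,1]]
  ]
}}

```text
clock: 6.1
position: [0.4792, -0.0378, 0.0262]
ee_rot: [0.953, 2.641, -0.172]
force: [-0.4, -0.1, -1.3]
width: 0.652
gripper_force: 24.9
```

```bash
python3 -c "
from look import *
look('carry',[('case_center',CASE,(.52,-.06),[-.68])])
from go import *
go(.4805,-.0324,.011,-.683,20); print(observe()['joints'].round(2))"
```

```text
case_center ['scene', 'top'] [ 0.5229 -0.0679 -0.7193] 0.211
case_center ['scene'] [ 0.5229 -0.067  -0.7202] 0.134
case_center ['top'] [ 0.5354 -0.0791 -0.703 ] 0.283
6.3 shift [ 0.005  -0.001   0.0142] turn [ 0.0019 -0.0004  0.001 ] pos [ 0.481  -0.0315  0.026 ] F [ 0.01 -0.63 -1.13] w 0.6500998898910636
[-0.45  0.45  0.24  2.37  0.98  0.21 -0.31]
```

View pics/carry.png

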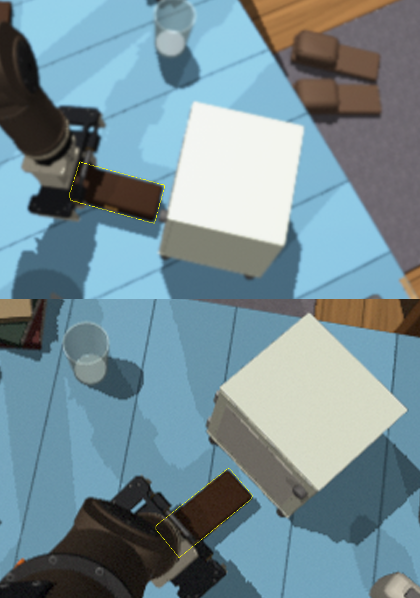

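{"op": "jog_arm", "data": {
  "motion": [
    [[0.002,0,0.007,0,0,0,1],[0.005,-0.001,0.014,0.002,0,0.001,1],[0.005,-0.001,0.014,0.002,0,0.001,1],[0.005,-0.001,0.014,0.002,0,0.001,1]]
  ]
}}

```text
clock: 6.63
position: [0.4803, -0.0322, 0.011]
ee_rot: [0.939, 2.647, -0.167]
force: [0.7, 0.5, -0.5]
width: 0.649
gripper_force: 24.9
```

```bash
python3 -c "
from go import *
m=np.array([.5922,-.1233]);u=np.array([.7757,-.6311])
go(*(m-.144*u),.011,-.683,20)
go(*(m-.044*u),.011,-.683,20); print(observe()['joints'].round(2))"
```

```text
6.6333 shift [-0.0003 -0.      0.0001] turn [-0.0008 -0.0005  0.0013] pos [ 0.4803 -0.0322  0.011 ] F [ 0.72  0.48 -0.53] w 0.6486644165263806
6.6333 shift [-0.0943 -0.0001  0.0342] turn [-0.0008 -0.0005  0.0013] pos [ 0.4803 -0.0322  0.011 ] F [ 0.72  0.48 -0.53] w 0.6486644165263806
[-0.5   0.49  0.31  2.39  1.09  0.15 -0.42]
```

{"op": "jog_arm", "data": {
  "motion": [
    [[-0.0094,0,0.0034,0,0,0,1],[-0.0189,0,0.0068,0,0,0,1],[-0.0283,0,0.0103,0,0,0,1],[-0.0377,0,0.0137,0,0,0,1],[-0.0377,0,0.0137,0,0,0,1]]
  ]
}}

```text
clock: 7.05
position: [0.5128, -0.0593, 0.0118]
ee_rot: [0.944, 2.644, -0.166]
force: [1.0, 0.2, -1.5]
width: 0.651
gripper_force: 24.9
```

```bash
python3 -c "
from go import *
m=np.array([.5922,-.1233]);u=np.array([.7757,-.6311])
go(*(m-.104*u),.011,-.683,20)
go(*(m-.044*u),.011,-.683,20); print(observe()['joints'].round(2))"
```

```text
7.05 shift [0.0022 0.0005 0.0001] turn [-0.0005  0.001  -0.0027] pos [ 0.5128 -0.0593  0.0118] F [ 0.96  0.18 -1.47] w 0.6506774452802818
7.05 shift [-0.0542  0.0007  0.0206] turn [-0.0005  0.001  -0.0027] pos [ 0.5128 -0.0593  0.0118] F [ 0.96  0.18 -1.47] w 0.6506774452802818
[-0.34  0.51  0.21  2.31  1.02  0.19 -0.28]
```

{"op": "jog_arm", "data": {
  "motion": [
    [[-0.01,0,0.004,0,0,0,1],[-0.02,0,0.008,0,0,0,1],[-0.03,0,0.0117,0,0,0,1],[-0.04,0.0005,0.0154,0,0,0,1],[-0.05,0.0007,0.019,0,0,0,1],[-0.054,0.0007,0.0205,0,0,0,1],[-0.054,0.0007,0.0205,0,0,0,1],[-0.054,0.0007,0.0205,0,0,0,1]]
  ]
}}

```text
clock: 7.72
position: [0.556, -0.0943, 0.0104]
ee_rot: [0.943, 2.646, -0.167]
force: [0.6, -0.0, -0.7]
width: 0.654
gripper_force: 24.9
```

```bash
python3 -c "
from look import *
look('in',[('cabinet',CAB,(.66,-.177),[-.68])])
from go import *
go(.55,-.09,.011,-.683,20); print(observe()['joints'].round(2))"
```

```text
cabinet ['scene', 'top'] [ 0.6588 -0.1773 -0.683 ] 0.029
cabinet ['scene'] [ 0.6588 -0.1778 -0.6787] 0.024
cabinet ['top'] [ 0.6566 -0.1754 -0.684 ] 0.025
7.9167 shift [ 0.0065 -0.0005 -0.003 ] turn [-0.0013 -0.0006 -0.0008] pos [ 0.5559 -0.0942  0.0104] F [0.24 0.14 1.38] w 0.6544624088639734
[-0.15  0.54  0.08  2.2   0.93  0.25 -0.09]
```

View pics/in.png

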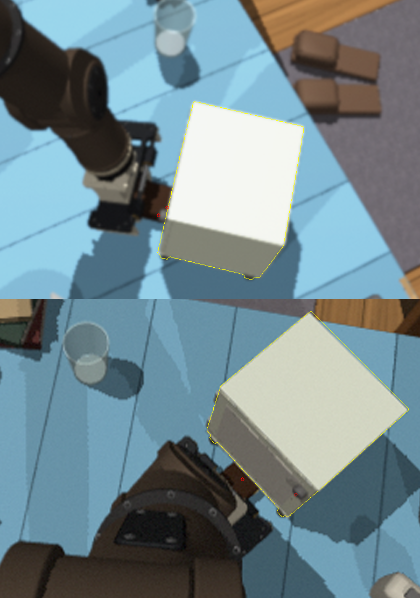

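The cabinet hasn't moved and the case is partway in at (240,480) in the top crop. Now I'll release and back off.

{"op": "jog_arm", "data": {
  "motion": [
    [[0,0,0,0,0,0,-1],[0,0,0,0,0,0,-1],[0,0,0,0,0,0,-1],[0,0,0,0,0,0,-1],[0.012,0,-0.0043,0,0,0,-1],[0.024,0,-0.0087,0,0,0,-1],[0.036,0,-0.013,0,0,0,-1],[0.048,0,-0.0175,0,0,0,-1],[0.056,0,-0.0204,0,0,0,-1],[0.056,0,-0.0204,0,0,0,-1]]
  ]
}}

```text
clock: 8.75
position: [0.509, -0.0557, 0.0102]
ee_rot: [0.94, 2.647, -0.167]
force: [-0.4, 1.2, -0.3]
width: 1.003
gripper_force: 0.0
```

```bash
python3 -c "
from go import *
m=np.array([.5922,-.1233]);u=np.array([.7757,-.6311])
go(*(m-.106*u),.012,-.683,30); s=observe(); print((s['position'][:2]-m)@u,s['joints'].round(2))"
```

```text
8.75 shift [-0.0018  0.0001 -0.0013] turn [-0.001  -0.1759  0.0006] pos [ 0.509  -0.0557  0.0102] F [-0.42  1.18 -0.27] w 1.0025416904410078
-0.10721081667273887 [-0.35  0.51  0.21  2.32  1.04  0.19 -0.3 ]
```

{"op": "jog_arm", "data": {
  "motion": [
    [[-0.001,0,-0.002,0,-0.045,0,0.56],[-0.002,0,-0.002,0,-0.09,0,0.56],[-0.002,0,-0.002,0,-0.13,0,0.56],[-0.002,0,-0.002,-0.001,-0.176,0,0.56],[-0.002,0,-0.002,-0.001,-0.176,0,0.56],[-0.002,0,-0.002,-0.001,-0.176,0,0.56],[-0.002,0,-0.002,-0.001,-0.176,0,0.56],[-0.002,0,-0.002,-0.001,-0.176,0,0.56],[-0.002,0,-0.002,-0.001,-0.176,0,0.56]]
  ]
}}

```text
clock: 9.5
position: [0.5116, -0.0585, 0.0131]
ee_rot: [0.887, 2.484, -0.238]
force: [-0.4, -0.6, 0.2]
width: 0.395
gripper_force: 0.0
```

```bash
python3 -c "
from go import *
m=np.array([.5922,-.1233]);u=np.array([.7757,-.6311])
go(*(m-.082*u),.012,-.683,30); s=observe(); print((s['position'][:2]-m)@u,s['joints'].round(2))"
```

```text
9.5 shift [-0.018   0.0007  0.0118] turn [-0.0013  0.0012 -0.0024] pos [ 0.5116 -0.0585  0.0131] F [-0.41 -0.58  0.18] w 0.39500183244582887
-0.10348490451043986 [-0.43  0.54  0.17  2.42  1.88  0.36 -1.26]
```

{"op": "jog_arm", "data": {
  "motion": [
    [[-0.004,0,0.0024,0,0,0,0.56],[-0.008,0,0.005,0,0,0,0.56],[-0.012,0,0.0075,0,0,0,0.56],[-0.016,0,0.01,0,0,0,0.56],[-0.019,0,0.0115,0,0,0,0.56],[-0.0225,0,0.0135,0,0,0,0.56],[-0.026,0,0.0155,0,0,0,0.56],[-0.0295,0,0.0175,0,0,0,0.56],[-0.033,0,0.0195,0,0,0,0.56]]
  ]
}}

```text
clock: 10.25
position: [0.541, -0.0822, 0.0126]
ee_rot: [0.885, 2.484, -0.237]
force: [-1.5, 0.5, 0.4]
width: 0.219
gripper_force: 0.5
```

```bash
cat > st.py <<'E'
from go import *
m=np.array([.5922,-.1233]);u=np.array([.7757,-.6311]);v=np.array([.6311,.7757])
s=observe(); p=s['position']; f=s['force']
print(s['clock'],'along',((p[:2]-m)@u*1e3).round(1),'lat',((p[:2]-m)@v*1e3).round(1),'z',p[2].round(4),'F along',(f[:2]@u).round(2),'lat',(f[:2]@v).round(2),'w',round(s['width'],2),s['joints'].round(2))
E
python3 st.py
```

```text
10.25 along -65.6 lat -0.4 z 0.0126 F along -1.5 lat -0.58 w 0.22 [-0.38  0.56  0.21  2.36  1.9   0.31 -1.2 ]
```

{"op": "jog_arm", "data": {
  "motion": [
    [[-0.0017,0,0.001,0,0,0,0.56],[-0.0035,0,0.002,0,0,0,0.56],[-0.0052,0,0.003,0,0,0,0.56],[-0.0069,0,0.004,0,0,0,0.56],[-0.0087,0,0.005,0,0,0,0.56],[-0.0087,0,0.005,0,0,0,0.56]]
  ]
}}

```text
clock: 10.75
position: [0.549, -0.0887, 0.0128]
ee_rot: [0.885, 2.484, -0.238]
force: [0.0, 0.1, -0.2]
width: 0.22
gripper_force: 0.1
```

```bash
python3 st.py
```

```text
10.75 along -55.4 lat -0.4 z 0.0128 F along -0.03 lat 0.07 w 0.22 [-0.37  0.56  0.22  2.34  1.91  0.3  -1.19]
```

{"op": "jog_arm", "data": {
  "motion": [
    [[-0.0009,0,0.0005,0,0,0,0.56],[-0.0017,0,0.001,0,0,0,0.56],[-0.0026,0,0.0015,0,0,0,0.56]]
  ]
}}

```text
clock: 11.0
position: [0.551, -0.0903, 0.0127]
ee_rot: [0.885, 2.484, -0.237]
force: [0.3, 0.4, -0.3]
width: 0.219
gripper_force: 0.4
```

```bash
python3 -c "
from look import *
im=get_image('scene');k=cv2.resize(im[170:230,220:300,::-1],(640,480),interpolation=cv2.INTER_CUBIC);cv2.imwrite('pics/near.png',k)";python3 st.py
```

```text
11.05 along -52.6 lat -0.4 z 0.0128 F along -0.91 lat -0.13 w 0.22 [-0.37  0.57  0.23  2.34  1.91  0.29 -1.18]
```

View pics/near.png

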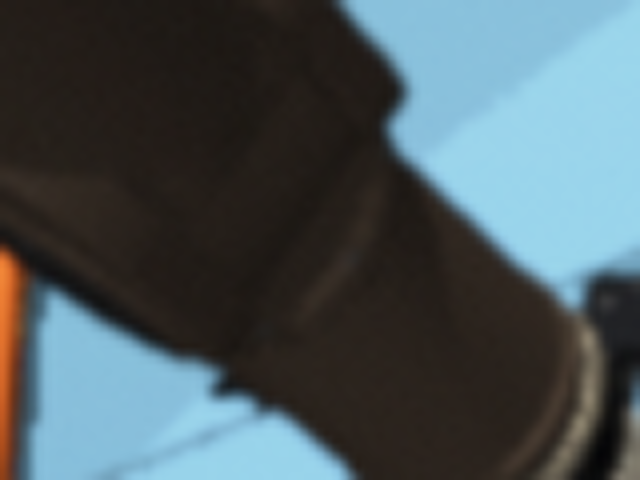

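The crop only caught the wrist, so it doesn't help. I'll go by force.

{"op": "jog_arm", "data": {
  "motion": [
    [[-0.0009,0,0.0005,0,0,0,0.56],[-0.0017,0,0.001,0,0,0,0.56],[-0.0026,0,0.0015,0,0,0,0.56]]
  ]
}}

```text
clock: 11.3
position: [0.5533, -0.0922, 0.0127]
ee_rot: [0.885, 2.484, -0.237]
force: [-0.7, 0.7, 0.5]
width: 0.221
gripper_force: 0.4
```

{"op": "jog_arm", "data": {
  "motion": [
    [[-0.0009,0,0.0005,0,0,0,0.56],[-0.0017,0,0.001,0,0,0,0.56],[-0.0026,0,0.0015,0,0,0,0.56]]
  ]
}}

```text
clock: 11.55
position: [0.5557, -0.0942, 0.0127]
ee_rot: [0.885, 2.484, -0.237]
force: [-0.9, 1.0, -1.1]
width: 0.221
gripper_force: 0.4
```

{"op": "jog_arm", "data": {
  "motion": [
    [[-0.0009,0,0.0005,0,0,0,0.56],[-0.0017,0,0.001,0,0,0,0.56],[-0.0026,0,0.0015,0,0,0,0.56]]
  ]
}}

```text
clock: 11.8
position: [0.5578, -0.0958, 0.0126]
ee_rot: [0.885, 2.485, -0.237]
force: [-3.7, 3.0, 1.1]
width: 0.22
gripper_force: 2.4
```

{"op": "jog_arm", "data": {
  "motion": [
    [[0,0,0,0,0,0,0.56],[0,0,0,0,0,0,0.56]]
  ]
}}

```text
clock: 11.97
position: [0.5576, -0.0957, 0.0126]
ee_rot: [0.885, 2.485, -0.237]
force: [-2.7, 2.4, 1.8]
width: 0.217
gripper_force: 1.7
```

```bash
python3 st.py
```

```text
11.9667 along -44.2 lat -0.4 z 0.0126 F along -3.62 lat 0.19 w 0.22 [-0.36  0.57  0.24  2.33  1.91  0.28 -1.17]
```

{"op": "jog_arm", "data": {
  "motion": [
    [[-0.0005,0,0.0003,0,0,0,0.56],[-0.0005,0,0.0003,0,0,0,0.56]]
  ]
}}

```text
clock: 12.13
position: [0.5578, -0.0959, 0.0124]
ee_rot: [0.885, 2.485, -0.237]
force: [-4.6, 3.7, 2.9]
width: 0.22
gripper_force: 2.9
```

```bash
python3 st.py
```

```text
12.1333 along -44.0 lat -0.5 z 0.0124 F along -5.95 lat -0.02 w 0.22 [-0.36  0.57  0.24  2.32  1.91  0.28 -1.17]
```

The contact is firm: force rises with almost no travel. Backing off.

{"op": "jog_arm", "data": {
  "motion": [
    [[0.006,0,-0.0035,0,0,0,0.56],[0.017,0,-0.01,0,0,0,0.56],[0.035,0,-0.02,0,0,0,0.56],[0.035,0,-0.05,0,0,0,0.56],[0.035,0,-0.09,0,0,0,0.56],[0.035,0,-0.13,0,0,0,0.56],[0.035,0,-0.17,0,0,0,0.56],[0.035,0,-0.21,0,0,0,0.56],[0.035,0,-0.21,0,0,0,0.56]]
  ]
}}

```text
clock: 12.88
position: [0.4559, -0.0144, 0.1674]
ee_rot: [0.885, 2.489, -0.24]
force: [1.9, -0.2, 0.5]
width: 0.216
gripper_force: 0.0
```

```bash
python3 st.py; python3 -c "
from look import *
look('done',[('cabinet',CAB,(.66,-.177),[-.68])])
P=np.array([[-.085-.036,a*.03,.034] for a in(1,-1)]+[[-.085,a*.03,.034] for a in (1,-1)])
for n in('scene','top'): print(proj(n,place(P,(.6585,-.1773,-.683))).round(1).tolist())
for n,b in(('scene',(250,180)),('top',(290,150))):
    cv2.imwrite('pics/d_%s.png'%n,cv2.resize(get_image(n)[b[1]:b[1]+90,b[0]:b[0]+120,::-1],(480,360),interpolation=cv2.INTER_CUBIC))
cv2.imwrite('pics/d.png',np.vstack([cv2.resize(cv2.imread('pics/d_%s.png'%n),(400,300)) for n in('scene','top')]))"
```

```text
12.8833 along -174.5 lat -1.5 z 0.1674 F along 1.61 lat 1.0 w 0.22 [-0.74  0.1   0.29  2.39  0.85  0.6  -0.27]
cabinet ['scene', 'top'] [ 0.6585 -0.1773 -0.6848] 0.025
cabinet ['scene'] [ 0.6587 -0.1784 -0.6782] 0.021
cabinet ['top'] [ 0.6569 -0.1758 -0.6826] 0.019
[[323.8, 240.9], [318.8, 261.2], [336.6, 244.0], [331.9, 264.4]]
[[323.7, 198.4], [339.5, 215.6], [333.9, 189.7], [349.7, 206.7]]
```

View pics/d.png

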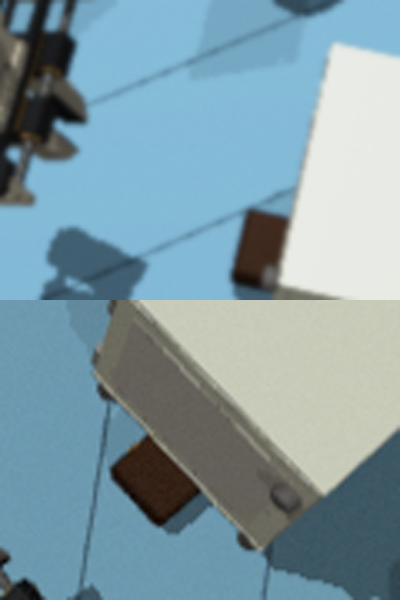

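The case sticks out about 36 mm, straight and midway (top crop 155,480). The cabinet is in place and the gripper is clear.

```bash
python3 -c "
from cell import *
print(sign_off())"
```

```text
the job is handed in; nothing more can be done
None
```

The spectacle case is under the cabinet, pushed up against the socket block, straight and midway between the feet with about 36 mm sticking out; the cabinet has not shifted, I touched none of the other things, and the job is handed in.

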